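# Load a cap magazine through its sprung gate

### The job

Load the cap magazine on the bench: with the fingertips, sweep the three loose blue screw caps across its steel deck and through the sprung gate into the slot, one at a time, pushing each far enough that the gate springs shut behind it before you bring the next. Only push the caps gently, keeping them flat on the deck: do not pinch, lift or tip them, and leave the bottle, timer, tweezers and pen beside the magazine where they are.

Things in the scene. Friction and masses are not known exactly. Their poses are not given: they have to be found in the camera images.
- mouth (a point): Point on the centre line of the cap magazine's slot, on the deck surface, level with the nose of the gate. x points from the deck through the gate into the slot, y left as seen so, z up. The gate shuts behind a cap once the cap's centre is about 20 mm past here (+x). A fingertip 12 to 18 mm above the deck clears rims and guides (9 mm high) and still pushes a cap's upper half.
- tray: The cap magazine, a fixed steel and aluminium fixture. Origin under the deck at mat height, 120 mm before point mouth on the same axes; deck top 10 mm above the mat. From point mouth: deck x -262 to -125 mm, y +-93, with a 9 mm high rim; then two slick white plastic guides, 9 mm high, narrow like a funnel from y +-90 at x -125 to y +-27 at x -34 mm, where the gate begins.
- slot_end (a point): Middle of the slot's end stop, on the deck surface, 160 mm past point mouth. From 10 mm past the mouth the slot has walls 30 mm high, 55 mm apart, and two strips above them that overhang the caps, so caps cannot be put in from above. It takes three caps in a row (about 12 mm to spare behind the shut gate); a cap pushed in pushes the earlier ones along.
- gate (a joint): Black gate finger at the +y side of the passage, 20 mm high, 35 mm long, pivoted on a pin at x -32, y 36 mm from point mouth; its round nose at x 0 reaches to y 18 mm, leaving 45 mm to the fixed guide at y -27. 0 = shut; grows (to 0.6 rad) as the nose swings outward. A cap pushed to +x swings it 0.2 rad; a weak spring (under 1 N) shuts it behind the cap and it lets no cap back.
- cap_a: One of three equal caps: blue ribbed plastic screw cap standing on its open rim, closed side up, 50 mm diameter, 26 mm tall, 11 to 17 g, solid to the touch. Origin: centre of its underside; z up. Starts at the entrance of the funnel, nearest the gate.
- cap_b: One of three equal caps: blue ribbed plastic screw cap standing on its open rim, closed side up, 50 mm diameter, 26 mm tall, 11 to 17 g, solid to the touch. Origin: centre of its underside; z up. Starts at the back of the deck, on the right when looking into the slot.
- cap_c: One of three equal caps: blue ribbed plastic screw cap standing on its open rim, closed side up, 50 mm diameter, 26 mm tall, 11 to 17 g, solid to the touch. Origin: centre of its underside; z up. Starts at the back of the deck, on the left when looking into the slot.
- sample_bottle_2: White sample bottle with red screw cap, 71 mm diameter, 108 mm tall, loose, beside the slot; to be left alone. Origin: centre of its underside.
- timer: Bench timer, 66 x 62 x 19 mm, loose, beside the slot; to be left alone. Origin: centre of its underside.
- tweezers: Steel tweezers lying flat, 13 x 133 x 9 mm, long axis y, loose, beside the deck; to be left alone. Origin: centre of the underside.
- marker_pen: Marker pen, 14 x 138 x 14 mm, long axis y, loose, on the bench beyond the slot; to be left alone. Origin: centre of the underside.

How it is judged (in metres and radians):
On the way, in this order (a step that is already met when the one before it is completed fails the run):
1. one cap is in the slot and the gate has sprung shut behind it (((x of cap_a in the frame of mouth between 0.013 and 0.16 m and y of cap_a in the frame of mouth between -0.02 and 0.02 m and z of cap_a in the frame of mouth below 0.006 m and angle between cap_a's own z axis and vertical below 0.15 rad) or (x of cap_b in the frame of mouth between 0.013 and 0.16 m and y of cap_b in the frame of mouth between -0.02 and 0.02 m and z of cap_b in the frame of mouth below 0.006 m and angle between cap_b's own z axis and vertical below 0.15 rad) or (x of cap_c in the frame of mouth between 0.013 and 0.16 m and y of cap_c in the frame of mouth between -0.02 and 0.02 m and z of cap_c in the frame of mouth below 0.006 m and angle between cap_c's own z axis and vertical below 0.15 rad)) and value of joint gate below 0.06 rad), for 0.2 s.
2. two caps are in the slot and the gate has sprung shut behind them ((((x of cap_a in the frame of mouth between 0.013 and 0.16 m and y of cap_a in the frame of mouth between -0.02 and 0.02 m and z of cap_a in the frame of mouth below 0.006 m and angle between cap_a's own z axis and vertical below 0.15 rad) and (x of cap_b in the frame of mouth between 0.013 and 0.16 m and y of cap_b in the frame of mouth between -0.02 and 0.02 m and z of cap_b in the frame of mouth below 0.006 m and angle between cap_b's own z axis and vertical below 0.15 rad)) or ((x of cap_b in the frame of mouth between 0.013 and 0.16 m and y of cap_b in the frame of mouth between -0.02 and 0.02 m and z of cap_b in the frame of mouth below 0.006 m and angle between cap_b's own z axis and vertical below 0.15 rad) and (x of cap_c in the frame of mouth between 0.013 and 0.16 m and y of cap_c in the frame of mouth between -0.02 and 0.02 m and z of cap_c in the frame of mouth below 0.006 m and angle between cap_c's own z axis and vertical below 0.15 rad)) or ((x of cap_a in the frame of mouth between 0.013 and 0.16 m and y of cap_a in the frame of mouth between -0.02 and 0.02 m and z of cap_a in the frame of mouth below 0.006 m and angle between cap_a's own z axis and vertical below 0.15 rad) and (x of cap_c in the frame of mouth between 0.013 and 0.16 m and y of cap_c in the frame of mouth between -0.02 and 0.02 m and z of cap_c in the frame of mouth below 0.006 m and angle between cap_c's own z axis and vertical below 0.15 rad))) and value of joint gate below 0.06 rad), for 0.2 s.
At the end, for the whole second after the job is handed in: All three caps stand flat (within 0.15 rad) and at rest in the slot, their centres 13 mm or more past the gate's nose and in front of the end stop, and the gate has sprung back shut behind the last one (within 0.06 rad) (x of cap_a in the frame of mouth between 0.013 and 0.16 m and y of cap_a in the frame of mouth between -0.02 and 0.02 m and z of each of cap_a, cap_b, cap_c in the frame of mouth below 0.006 m and angle between each of cap_a, cap_b, cap_c's own z axis and vertical below 0.15 rad and x of cap_b in the frame of mouth between 0.013 and 0.16 m and y of cap_b in the frame of mouth between -0.02 and 0.02 m and x of cap_c in the frame of mouth between 0.013 and 0.16 m and y of cap_c in the frame of mouth between -0.02 and 0.02 m and value of joint gate below 0.06 rad and linear speed of each of cap_a, cap_b, cap_c below 0.02 m/s); the robot touches nothing.
It fails at once if a cap is lifted off the deck (more than 15 mm) or tipped (more than 0.5 rad) ((z of cap_a in the frame of mouth above 0.015 m or angle between cap_a's own z axis and vertical above 0.5 rad) or (z of cap_b in the frame of mouth above 0.015 m or angle between cap_b's own z axis and vertical above 0.5 rad) or (z of cap_c in the frame of mouth above 0.015 m or angle between cap_c's own z axis and vertical above 0.5 rad)).
It fails at once if a cap is pinched or rammed (fingers press on it with more than 25 N) (contact force between the fingers and cap_a above 25 N or contact force between the fingers and cap_b above 25 N or contact force between the fingers and cap_c above 25 N).
It fails at once if the sample bottle, timer, tweezers or marker pen is moved more than 20 mm or tipped ((distance of sample_bottle_2 from where it was at the start of the episode above 0.02 m or angle between sample_bottle_2's own z axis and vertical above 0.4 rad) or (distance of timer from where it was at the start of the episode above 0.02 m or angle between timer's own z axis and vertical above 0.4 rad) or (distance of tweezers from where it was at the start of the episode above 0.02 m or angle between tweezers's own z axis and vertical above 0.4 rad) or (distance of marker_pen from where it was at the start of the episode above 0.02 m or angle between marker_pen's own z axis and vertical above 0.4 rad)).
It also fails if it takes over 64 s, if anything falls off the work surface, if the arm or the gripper's body presses on something with over 40 N, if the wrist force passes 120 N, or if a joint passes its speed limit or range.

### The arm

A 7-joint arm with a two-finger parallel gripper is mounted at the origin on a cart in front of the work surface, level with it; the furniture and walls round the work are solid. World frame = base frame: x ahead of the robot, y to its left, z up, the work surface at z = 0. Lengths are in m, angles in degrees, forces in N, time in s.
With the tool pointing down it reaches from about 0.425 to 0.875 m from the base axis. Payload 4.7 kg.
Tool frame: the origin (TCP) lies at the very end of the fingers, on their centre line; the grasp point (between the pads) lies 19 mm behind it; z points along the fingers, y is the line along which they close (so a half turn about z gives the same grasp; the last joint's range is limited). The gripper opens to 87 mm and grips with 3 to 60 N. Pads are 19 mm wide; open, the fingers measure 117 mm over their backs; the gripper's body (75 mm by 190 mm) begins 51 mm behind the grasp point.
Start: joints at [65.036, 18.392, -4.016, 83.108, 1.295, 78.541, -3.26], TCP at [0.283, -0.585, 0.187] pointing down, gripper open.
Joint ranges: [-163.93, 163.93], [-17.29, 119.83], [-79.2, 71.16], [3.27, 140.29], [-89.18, 269.18], [5.43, 117.66], [-154.24, 154.24]. Speed limits (degrees/s): [147.25, 147.25, 180, 180, 180, 180, 180].

### API

Orientations are given as [roll, pitch, yaw] about the fixed x, y, z axes, in that order (R = Rz(yaw) Ry(pitch) Rx(roll)).
In Python, from cell import get_obs, read_camera, sign_off, silhouettes gives the robot as it stands.
- The arm moves only by the tool play_rows, never from a script. Its argument "steps" is a list that holds one entry, the list of rows, each a list of 7 numbers: the shift along the tool's x, y, z in m, then the turn, a rotation vector about the tool's x, y, z in rad, then the finger opening in m, from 0 to 0.087. A call has 1 to 12 rows; each row shifts and turns the commanded pose from where the row before left it, along the tool's axes as they then stand; what a row does not reach is not made up. A row lasts 1/10 s, in which the tool goes at most 50 mm and 8.59 degrees, less where a joint would pass 70% of its speed; a pose out of reach is approached as far as the arm can. A call is refused whole if a number of a shift passes 0.05 or a number of a turn 0.15, either way. A call with a gripper value outside its range is refused whole. The fingers move at their own pace and stop on an object; "force" is the grip in N (left out, the last holds). Time passes only in rows, so rows that do not move let the fingers close. It gives the time, the measured TCP pose, the force, the opening and the grip force at its end, in the units of the state.
- get_obs(): the state, without advancing time (a new reading comes with each control period).
- read_camera(name): name is "scene" or "top"; returns a dict with "frame" (400x640x3 uint8, red, green, blue), "intrinsics" (3x3 intrinsics, pixels), "k1" (the pictures are not rectified: a ray, as slopes to the right and down, at radius r is drawn at 1 + k1 r^2 times it, then the intrinsics apply), "view" (4x4, takes a point from world to camera coordinates). Camera axes: x right, y up, looking along -z (the intrinsics and any distortion apply to the point x, -y, -z); pixel columns grow to the right and rows downward; lengths in m; the calibration is good to about 2 mm. A picture is of the moment at which its call begins. There is no depth.
- sign_off(): hands the job in; it is judged then, once.
Trained networks look in the newest picture that a camera, given by its name, has taken for a name from the list of things; names that differ only in an ending like _2 or _b are one class to them, and where a whole thing is asked for, a point or a joint stands for the part that bears it (a point fixed in the world has none). Each returns a list of dicts, best first, with "p" (0 to 1); they miss things now and then, are a little off and sometimes report something else, mostly with a low value. They report only what shows in the picture. A call takes as long as a camera call.
- silhouettes(camera, name): "pixels" (400x640 bool, what is visible of it) and "extent" ([left, top, right, bottom] in pixels, round what is visible of it).
The state is a dict: "time_s": time; "qpos": joint angles; "joint_velocities": joint speeds; "effort": joint torques, N m; "tool_pos": TCP position; "tool_rot": TCP orientation; "force": force on the tool from outside, world axes, zero at the start; "wrist_torque": the same for the moment, N m; "grip_width": finger opening in m; "grasp_force": force on a finger pad.
Only numpy, scipy, OpenCV 4.12 (cv2) and the standard library are available. Lean on these libraries where they do the work, as an engineer would, in place of code of your own. Each camera call takes 0.05 s, during which the arm holds its last target. There are 200 camera calls.

## Working session

There is one attempt and no reset: what is moved stays moved. The work goes in short steps, Python scripts to look and compute and a tool call to move; the robot and the scene stay as the last step left them, time stands still between calls to the robot, and variables do not carry over. Pictures are saved under pics/ and viewed, at most 12 in all, crops included, and the job is handed in when it is done.

Besides the shell and the picture viewer there is one more tool, called after "Request:" as name(argument=value, ...), one argument or row to a line, values as JSON. play_rows: Moves the arm, as the interface text tells. Its arguments: {"type":"object","properties":{"steps":{"type":"array","items":{"type":"array","items":{"type":"array","items":{"type":"number"}}}},"force":{"type":"number"}},"required":["steps"]}

```bash
mkdir -p pics; ls; cat > h.py <<'E'
import numpy as np, cv2
from cell import *
def ray(c,px):
    K=np.array(c["intrinsics"]);V=np.array(c["view"]);d=np.atleast_2d(px).astype(float)
    k=c["k1"]; q=np.c_[(d[:,0]-K[0,2])/K[0,0],(d[:,1]-K[1,2])/K[1,1]]
    u=q.copy()
    for _ in range(20): u=q/(1+k*(u**2).sum(1,keepdims=True))
    r=np.c_[u[:,0],-u[:,1],-np.ones(len(u))]
    R=V[:3,:3]; return -R.T@V[:3,3], r@R
def onz(c,px,z):
    o,r=ray(c,px); return o+r*((z-o[2])/r[:,2])[:,None]
def proj(c,P):
    K=np.array(c["intrinsics"]);V=np.array(c["view"]);p=np.atleast_2d(P)@V[:3,:3].T+V[:3,3]
    u=np.c_[p[:,0]/-p[:,2],-p[:,1]/-p[:,2]]; u=u*(1+c["k1"]*(u**2).sum(1,keepdims=True))
    return np.c_[u[:,0]*K[0,0]+K[0,2],u[:,1]*K[1,1]+K[1,2]]
E
python3 - <<'E'
from h import *
for n in("scene","top"):
    c=read_camera(n); cv2.imwrite(f"pics/{n}0.png",c["frame"][:,:,::-1])
    print(n,ray(c,[320,200]),c["k1"])
    for t in("cap_a","tray","gate","sample_bottle_2","timer"):
        for s in silhouettes(n,t):
            m=s["pixels"];ys,xs=np.nonzero(m)
            print(t,round(s["p"],2),s["extent"],xs.mean().round(1),ys.mean().round(1),onz(c,[xs.mean(),ys.mean()],.036 if t=="cap_a" else .01).round(3))
print(get_obs())
E
```

```text
pics
scene (array([-0.05969738,  0.30219758,  0.52440024]), array([[ 0.7083498 , -0.4065131 , -0.57754926]])) -0.04871288837596529
cap_a 0.89 [178.6, 217.6, 208.0, 242.8] 192.7 230.6 [[0.584 0.218 0.036]]
cap_a 0.86 [196.3, 242.7, 226.1, 271.9] 210.4 255.3 [[0.498 0.211 0.036]]
cap_a 0.69 [256.0, 210.7, 283.3, 234.6] 268.9 220.9 [[0.532 0.08  0.036]]
tray 0.61 [168.4, 169.4, 372.8, 292.2] 270.0 225.3 [[0.55  0.073 0.01 ]]
gate 0.47 [278.8, 198.7, 300.2, 204.1] 287.7 200.2 [[0.61  0.001 0.01 ]]
sample_bottle_2 0.89 [304.2, 134.2, 332.3, 179.4] 318.8 157.7 [[ 0.739 -0.156  0.01 ]]
sample_bottle_2 0.55 [179.8, 218.6, 206.9, 243.6] 192.9 230.6 [[0.619 0.213 0.01 ]]
timer 0.83 [343.6, 221.1, 380.4, 247.9] 360.9 232.3 [[ 0.431 -0.071  0.01 ]]
top (array([ 0.36472077, -0.06638761,  0.95812859]), array([[ 0.19312029, -0.02892672, -0.98079817]])) -0.07205519347159173
cap_a 0.79 [177.6, 167.9, 200.5, 190.2] 189.2 179.7 [[0.595 0.207 0.036]]
cap_a 0.74 [239.5, 190.9, 255.6, 212.2] 248.9 201.1 [[0.544 0.068 0.036]]
cap_a 0.66 [175.4, 207.1, 201.3, 232.0] 190.2 216.1 [[0.51  0.2   0.036]]
tray 0.
[... 237 characters left out ...]
s': 0.6, 'qpos': array([65.03742652, 18.38911858, -4.01658284, 83.10990265,  1.29463497,
       78.54125172, -3.26114656]), 'joint_velocities': array([ 0.0293746 , -0.00998697, -0.00399673, -0.03305587,  0.02360938,
       -0.03304524,  0.07903205]), 'effort': array([ 9.26969597e-05, -4.90791428e+01, -4.02613236e-01, -3.12609637e+01,
       -6.38068537e-02,  3.37334268e-02,  5.82121402e-05]), 'tool_pos': array([ 0.28257809, -0.58536634,  0.18719777]), 'tool_rot': array([1.79995154e+02, 2.40325386e-03, 2.57706606e+01]), 'force': array([ 0.55041855,  0.02930559, -0.03805198]), 'wrist_torque': array([ 0.01393521, -0.00144216,  0.02424189]), 'grasp_force': 0.0, 'grip_width': 0.08693440280770762}
```

```bash
python3 - <<'E'
import cv2
a=cv2.imread("pics/top0.png")[120:280,150:390]; cv2.imwrite("pics/t1.png",cv2.resize(a,(780,520),interpolation=cv2.INTER_CUBIC))
a=cv2.imread("pics/scene0.png")[130:310,150:420]; cv2.imwrite("pics/s1.png",cv2.resize(a,(780,520),interpolation=cv2.INTER_CUBIC))
E
```

```text
(no output)
```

View pics/t1.png

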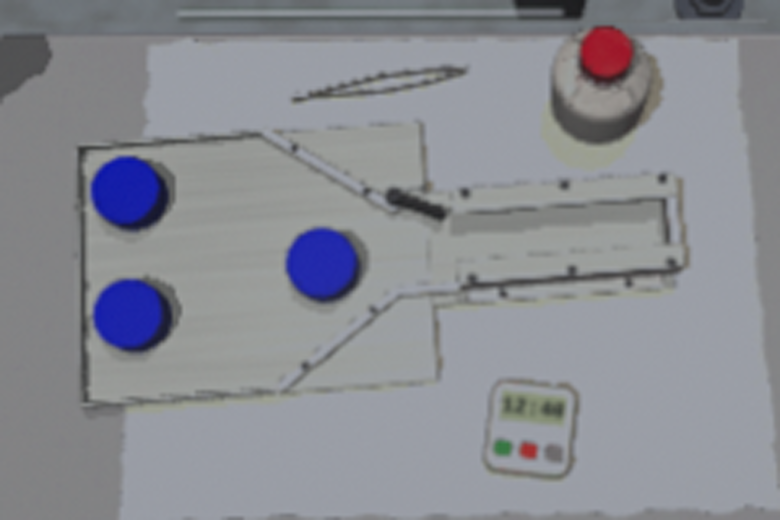

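View pics/s1.png

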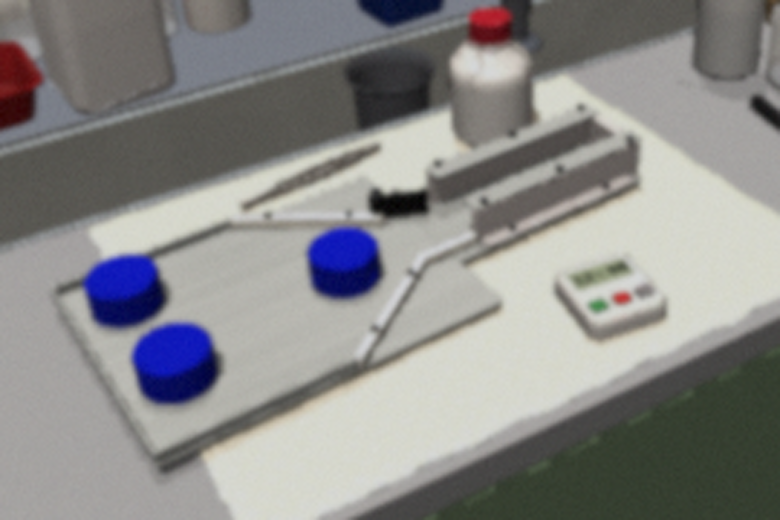

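The top view shows the slot pointing right (world −y). Two caps sit at the back of the deck and one at the funnel entrance, with the bottle, timer and tweezers clear of the lane. I'll fit the tray pose and cap positions from both views.

```bash
cat >> h.py <<'E'
from scipy.optimize import least_squares
def blobs(c):
    h=cv2.cvtColor(c["frame"],cv2.COLOR_RGB2HSV); m=cv2.inRange(h,(110,160,60),(130,255,255))
    n,l,s,ce=cv2.connectedComponentsWithStats(m)
    return [(ce[i],s[i,4]) for i in range(1,n) if 80<s[i,4]<1500]
def capc(c,ce):
    t=np.linspace(0,6.283,40)[:-1]
    def f(p):
        P=np.vstack([np.c_[p[0]+.025*np.cos(t),p[1]+.025*np.sin(t),0*t+z] for z in(.01,.036)])
        hu=cv2.convexHull(proj(c,P).astype(np.float32)); M=cv2.moments(hu)
        return np.array([M['m10']/M['m00'],M['m01']/M['m00']])-ce
    return least_squares(f,onz(c,ce,.03)[0,:2],diff_step=1e-3).x
E
python3 - <<'E'
from h import *
T=read_camera("top");S=read_camera("scene")
tp=[(80,147,-262,93,9),(83,404,-262,-93,9),(265,133,-125,90,9),(285,388,-125,-90,9),(403,292,-34,-27,9),(445,214,0,20,20),(425,122,None,0,0)]
sp=[(58,290,-262,93,9),(160,460,-262,-93,9),(235,217,-125,90,9),(362,360,-125,-90,9),(420,258,-34,-27,9)]
def f(p,pr=0):
    r=[]
    for c,pts,o,s in((T,tp,(150,120),3.25),(S,sp,(150,130),780/270)):
        for u,v,x,y,z in pts:
            if x is None: continue
            cs,sn=np.cos(p[2]),np.sin(p[2]);x/=1e3;y/=1e3
            q=proj(c,[p[0]+cs*x-sn*y,p[1]+sn*x+cs*y,.01+z/1e3])[0]
            r+=list(q-np.array([u/s+o[0],v/s+o[1]]))
    return np.array(r)
s=least_squares(f,[.58,0,-1.57],loss="soft_l1");p=s.x
print("mouth",p,np.degrees(p[2]));print(f(p).reshape(-1,2).round(1))
R=np.array([[np.cos(p[2]),-np.sin(p[2])],[np.sin(p[2]),np.cos(p[2])]])
for n,c in(("top",T),("scene",S)):
    for ce,a in blobs(c):
        w=capc(c,ce); print(n,ce.round(1),a,w.round(4),"mouth frame",((w-p[:2])@R*1e3).round(1))
print("wall",onz(T,[320,131],0.0),onz(T,[175,131],0))
E
```

```text
mouth [ 0.55934295 -0.01601907 -1.49837635] -85.85064086955731
[[-1.4  0.4]
 [-1.4  0. ]
 [-0.6  1.7]
 [-3.7 -0.7]
 [-1.7 -1.4]
 [-1.4  0.7]
 [ 1.  -0.6]
 [ 0.7 -3.1]
 [ 2.7  1.3]
 [ 0.1 -2.3]
 [ 3.2 -1.7]]
top [215.8   7.4] 388 [1.0568 0.171 ] mouth frame [-150.6  509.7]
top [351.4  28.4] 122 [ 0.995  -0.1778] mouth frame [192.9 422.8]
top [169.2  40.7] 277 [0.9608 0.2847] mouth frame [-270.9  422.2]
top [353.4  53.3] 172 [ 0.9236 -0.1808] mouth frame [190.7 351.4]
top [453.8 138.1] 152 [ 0.7002 -0.4185] mouth frame [411.6 111.4]
top [471.5 167.1] 161 [ 0.6279 -0.456 ] mouth frame [443.8  36.6]
top [188.3 178.3] 339 [0.601  0.2126] mouth frame [-225.    58.1]
top [248.5 200.6] 340 [0.5476 0.0704] mouth frame [-87.1  -5.4]
top [189.2 216.1] 351 [0.5119 0.2057] mouth frame [-224.6  -31.3]
top [ 19.  250.7] 214 [0.431  0.6036] mouth frame [-627.3  -83.1]
scene [173.3  94.5] 308 [1.4067 0.0576] mouth frame [-12.2 850.5]
scene [405.8 102. ] 91 [ 0.8882 -0.5842] mouth frame [590.5 286.9]
scene [292.2 114.1] 138 [ 1.0073 -0.2178] mouth frame [233.6 432.2]
scene [432.1 113.6] 81 [ 0.7689 -0.5887] mouth frame [586.4 167.5]
scene [ 74.1 119.1] 281 [1.3726 0.3862] mouth frame [-342.3  840.2]
scene [123.5 162.1] 224 [0.9769 0.2908] mouth frame [-275.8  438.7]
scene [268.7 220.2] 449 [0.551  0.0735] mouth frame [-89.9  -1.8]
scene [192.4 230. ] 482 [0.6043 0.2156] mouth frame [-227.8   61.6]
scene [209.9 255.2] 579 [0.5143 0.2089] mouth frame [-227.6  -28.7]
wall [[ 7.25587315e-01 -9.60297090e-02  1.11022302e-16]] [[ 7.26818735e-01  2.59838979e-01 -1.11022302e-16]]
```

```bash
cat >> h.py <<'E'
M=np.array([.5593,-.0160]); TH=np.radians(-85.85)
RM=np.array([[np.cos(TH),-np.sin(TH)],[np.sin(TH),np.cos(TH)]])
def m2w(x,y): return M+RM@[x,y]
def w2m(w): return RM.T@(np.array(w)[:2]-M)
def rows(wps,w,yaw=94.15):
    """wps: [(mx,my,z,step_m)] -> rows, last turn at 8.5deg/row on the way"""
    o=get_obs();p=np.array(o["tool_pos"]);y=np.radians(o["tool_rot"][2]);yt=np.radians(yaw);out=[]
    for mx,my,z,st in wps:
        t=np.r_[m2w(mx,my),z]; n=max(1,int(np.ceil(np.linalg.norm(t-p)/st-1e-6)),int(np.ceil(abs(yt-y)/.149-.02)))
        for i in range(n):
            k=n-i; d=(t-p)/k; a=(yt-y)/k
            c,s=np.cos(y),np.sin(y); r=[round(c*d[0]+s*d[1],4),round(s*d[0]-c*d[1],4),round(-d[2],4),0,0,round(-a,4),w]
            out.append(r); p=p+np.r_[c*r[0]+s*r[1],s*r[0]-c*r[1],-r[2]]; y-=r[5]
    return out
def look():
    o=get_obs();print("tcp m",(w2m(o["tool_pos"])*1e3).round(1),o["tool_pos"][2].round(4),o["tool_rot"].round(2),"t",o["time_s"],o["force"].round(1),"w",o["grip_width"])
    for n in("top","scene"):
        c=read_camera(n)
        for ce,a in blobs(c):
            w=w2m(capc(c,ce))*1e3
            if abs(w[1])<110 and -280<w[0]<180: print(n,a,w.round(1))
E
python3 - <<'E'
from h import *
r=rows([(-140,-4,.15,.048)] and [(-.140,-.004,.15,.048)],.03); print(len(r)); print(r)
E
```

```text
16
[[np.float64(0.034), np.float64(-0.0328), np.float64(0.0023), 0, 0, np.float64(-0.0746), 0.03], [np.float64(0.0364), np.float64(-0.0301), np.float64(0.0023), 0, 0, np.float64(-0.0746), 0.03], [np.float64(0.0385), np.float64(-0.0273), np.float64(0.0023), 0, 0, np.float64(-0.0746), 0.03], [np.float64(0.0405), np.float64(-0.0244), np.float64(0.0023), 0, 0, np.float64(-0.0746), 0.03], [np.float64(0.0422), np.float64(-0.0213), np.float64(0.0023), 0, 0, np.float64(-0.0746), 0.03], [np.float64(0.0436), np.float64(-0.0181), np.float64(0.0023), 0, 0, np.float64(-0.0746), 0.03], [np.float64(0.0449), np.float64(-0.0148), np.float64(0.0023), 0, 0, np.float64(-0.0746), 0.03], [np.float64(0.0458), np.float64(-0.0114), np.float64(0.0023), 0, 0, np.float64(-0.0746), 0.03], [np.float64(0.0466), np.float64(-0.008), np.float64(0.0024), 0, 0, np.float64(-0.0746), 0.03], [np.float64(0.047), np.float64(-0.0045), np.float64(0.0023), 0, 0, np.float64(-0.0746), 0.03], [np.float64(0.0472), np.float64(-0.0009), np.float64(0.0024), 0, 0, np.float64(-0.0746), 0.03], [np.float64(0.0472), np.float64(0.0026), np.float64(0.0023), 0, 0, np.float64(-0.0746), 0.03], [np.float64(0.0468), np.float64(0.0061), np.float64(0.0024), 0, 0, np.float64(-0.0746), 0.03], [np.float64(0.0463), np.float64(0.0095), np.float64(0.0023), 0, 0, np.float64(-0.0746), 0.03], [np.float64(0.0454), np.float64(0.013), np.float64(0.0024), 0, 0, np.float64(-0.0745), 0.03], [np.float64(0.0444), np.float64(0.0163), np.float64(0.0023), 0, 0, np.float64(-0.0746), 0.03]]
```

Request:
play_rows(
  steps=[
    [[0.034,-0.033,0.002,0,0,-0.075,0.03],[0.036,-0.03,0.002,0,0,-0.075,0.03],[0.0385,-0.027,0.002,0,0,-0.075,0.03],[0.0405,-0.024,0.002,0,0,-0.075,0.03],[0.042,-0.021,0.002,0,0,-0.075,0.03],[0.0435,-0.018,0.002,0,0,-0.075,0.03],[0.045,-0.015,0.002,0,0,-0.075,0.03],[0.046,-0.011,0.002,0,0,-0.075,0.03],[0.0465,-0.008,0.002,0,0,-0.075,0.03],[0.047,-0.0045,0.002,0,0,-0.075,0.03],[0.047,-0.001,0.002,0,0,-0.075,0.03],[0.047,0.003,0.002,0,0,-0.075,0.03]],
  ],
)

```text
time_s: 1.9
tool_pos: [0.4794, -0.0532, 0.1635]
tool_rot: [179.9, 0.0, 77.5]
force: [1.1, -0.5, 0.1]
grip_width: 0.0302
grasp_force: 0.0
```

```bash
sed -i 's/            out.append(r); p=/            r=[float(q) for q in r]; out.append(r); p=/' h.py; python3 - <<'E'
from h import *
look()
r=rows([(-.140,-.004,.12,.048),(-.140,-.004,.024,.04)],.03); print(len(r)); print(r)
E
```

```text
tcp m [ 31.3 -82.4] 0.1635 [1.7992e+02 4.0000e-02 7.7500e+01] t 1.9 [ 1.1 -0.5  0.1] w 0.03023354182471369
top 337 [-225.    58.2]
top 351 [-224.6  -31.3]
scene 447 [-89.9  -1.8]
scene 482 [-227.6   61.4]
scene 584 [-227.5  -29. ]
7
[[0.045, 0.007, 0.0109, 0.0, 0.0, -0.0702, 0.03], [0.0444, 0.0101, 0.0109, 0.0, 0.0, -0.0702, 0.03], [0.0436, 0.0132, 0.0109, 0.0, 0.0, -0.0702, 0.03], [0.0427, 0.0162, 0.0109, 0.0, 0.0, -0.0703, 0.03], [-0.0, 0.0, 0.032, 0.0, 0.0, 0.0, 0.03], [-0.0, 0.0, 0.032, 0.0, 0.0, 0.0, 0.03], [-0.0, 0.0, 0.032, 0.0, 0.0, 0.0, 0.03]]
```

Request:
play_rows(
  steps=[
    [[0.045,0.007,0.011,0,0,-0.07,0.03],[0.0445,0.01,0.011,0,0,-0.07,0.03],[0.0435,0.013,0.011,0,0,-0.07,0.03],[0.0425,0.016,0.011,0,0,-0.07,0.03],[0,0,0.02,0,0,0,0.03],[0,0,0.02,0,0,0,0.03],[0,0,0,0,0,0,0.03]],
  ],
)

```text
time_s: 2.7
tool_pos: [0.543, 0.1138, 0.0764]
tool_rot: [-179.7, 0.0, 93.4]
force: [-0.3, -0.4, 0.6]
grip_width: 0.0296
grasp_force: 0.0
```

```bash
python3 - <<'E'
from h import *
look()
c=read_camera("top");cv2.imwrite("pics/t2.png",cv2.resize(c["frame"][120:280,150:390,::-1],(780,520),interpolation=cv2.INTER_CUBIC))
E
```

```text
tcp m [-130.6   -6.9] 0.0764 [-1.7969e+02  3.0000e-02  9.3390e+01] t 2.7 [-0.3 -0.4  0.6] w 0.029591069569990185
top 336 [-87.   -5.4]
scene 453 [-90.5  -2.8]
scene 482 [-227.7   61.4]
scene 585 [-227.5  -28.8]
```

View pics/t2.png

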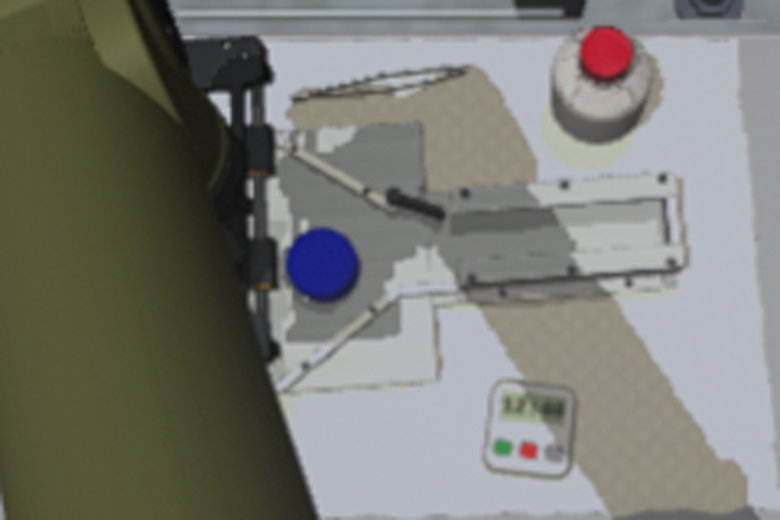

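```bash
python3 - <<'E'
from h import *
c=read_camera("top");o=get_obs();p=o["tool_pos"];y=np.radians(o["tool_rot"][2]);ty=np.array([np.sin(y),-np.cos(y),0])
for h in (0,.07,.12):
    for d in(-.095,-.0375,-.0225,0,.0225,.0375,.095): print(h,d,((proj(c,p+ty*d+[0,0,h])[0]-[150,120])*3.25).round(0))
E
```

```text
0 -0.095 [246. 390.]
0 -0.0375 [244. 304.]
0 -0.0225 [244. 281.]
0 0 [243. 248.]
0 0.0225 [242. 215.]
0 0.0375 [242. 194.]
0 0.095 [240. 112.]
0.07 -0.095 [223. 379.]
0.07 -0.0375 [222. 285.]
0.07 -0.0225 [221. 261.]
0.07 0 [220. 225.]
0.07 0.0225 [220. 190.]
0.07 0.0375 [219. 166.]
0.07 0.095 [218.  78.]
0.12 -0.095 [205. 369.]
0.12 -0.0375 [203. 270.]
0.12 -0.0225 [203. 244.]
0.12 0 [202. 206.]
0.12 0.0225 [202. 169.]
0.12 0.0375 [201. 144.]
0.12 0.095 [200.  51.]
```

Request:
play_rows(
  steps=[
    [[0.003,0.0015,0.026,0,0,-0.013,0.03],[0.003,0.0015,0.026,0,0,0,0.03],[-0.005,0,0,0,0,0,0.03],[-0.01,0,0,0,0,0,0.03],[-0.01,0,0,0,0,0,0.03],[-0.01,0,0,0,0,0,0.03],[-0.01,0,0,0,0,0,0.03],[-0.01,0,0,0,0,0,0.03],[-0.01,0,0,0,0,0,0.03],[-0.01,0,0,0,0,0,0.03],[0,0,0,0,0,0,0.03]],
  ],
)

```text
time_s: 4.0
tool_pos: [0.5533, 0.0436, 0.027]
tool_rot: [-180.0, 0.1, 94.0]
force: [0.1, 0.1, 0.3]
grip_width: 0.03
grasp_force: 0.0
```

```bash
python3 - <<'E'
from h import *
look()
c=read_camera("scene");cv2.imwrite("pics/s2.png",cv2.resize(c["frame"][170:270,230:380,::-1],(780,520),interpolation=cv2.INTER_CUBIC))
E
```

```text
tcp m [-59.9  -1.7] 0.027 [-1.7998e+02  6.0000e-02  9.3970e+01] t 4.0 [0.1 0.1 0.3] w 0.02996921564886002
top 339 [-225.3   57.6]
top 361 [-224.1  -31.5]
scene 453 [-89.7  -1.9]
scene 484 [-227.7   61.3]
scene 583 [-227.5  -28.9]
```

View pics/s2.png

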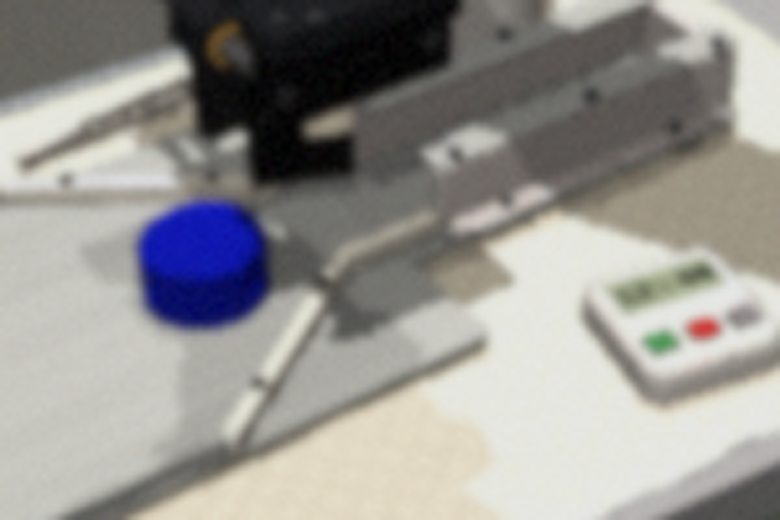

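```bash
python3 - <<'E'
from h import *
o=get_obs();p=o["tool_pos"];y=np.radians(o["tool_rot"][2]);ty=np.array([np.sin(y),-np.cos(y),0]);tx=np.array([np.cos(y),np.sin(y),0])
c=read_camera("scene")
for nm,q in(("tcp",p),("f+",p+ty*.0225),("f-",p-ty*.0225),("f+up",p+ty*.0225+[0,0,.06]),("f-up",p-ty*.0225+[0,0,.06]),("body-",p-ty*.095+[0,0,.07]),("body+",p+ty*.095+[0,0,.07])): print(nm,proj(c,q)[0].round(0),((proj(c,q)[0]-[230,170])*5.2).round(0))
print([proj(c,np.r_[m2w(x,0),.01])[0].round(0) for x in(-.09,0,.16)])
f=c["frame"][100:330,120:470,::-1].copy()
for q in (p,p+ty*.0225,p-ty*.0225):
    u=proj(c,q)[0]-[120,100]; cv2.circle(f,tuple(int(v) for v in u),1,(0,0,255),-1)
cv2.imwrite("pics/s3.png",cv2.resize(f,(790,519),interpolation=cv2.INTER_CUBIC))
E
```

```text
tcp [280. 214.] [261. 227.]
f+ [275. 208.] [232. 200.]
f- [286. 219.] [290. 255.]
f+up [272. 184.] [219.  75.]
f-up [283. 195.] [278. 128.]
body- [304. 208.] [383. 199.]
body+ [255. 166.] [130. -22.]
[array([269., 225.]), array([305., 209.]), array([362., 185.])]
```

View pics/s3.png

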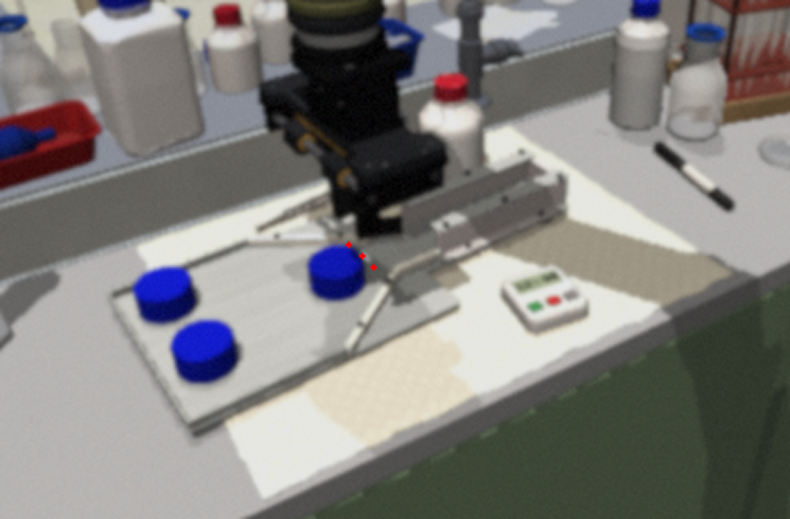

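```bash
python3 - <<'E'
from h import *
s=read_camera("scene")["frame"][130:240,220:340,::-1]; t=read_camera("top")["frame"][130:230,190:300,::-1]
a=cv2.resize(s,(400,367),interpolation=cv2.INTER_LANCZOS4);b=cv2.resize(t,(400,364),interpolation=cv2.INTER_LANCZOS4)
a=np.hstack([a[:364],b]);a=np.clip(a.astype(float)**.6*255**.4*1.0,0,255).astype(np.uint8)
cv2.imwrite("pics/c4.png",a)
E
```

```text
(no output)
```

View pics/c4.png

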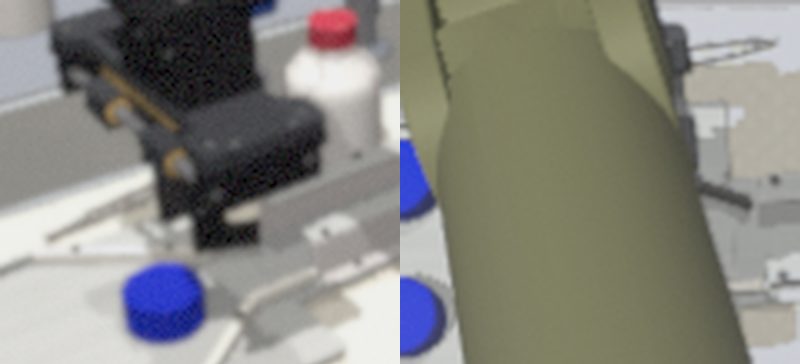

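Request:
play_rows(
  steps=[
    [[0,0,-0.03,0,0,0,0.03],[0.027,0,0,0,0,0,0.03],[0.027,0,0,0,0,0,0.03],[0.027,0,0,0,0,0,0.03],[0,0,0.02,0,0,0,0.03],[0,0,0.012,0,0,0,0.03],[0,0,0.005,0,0,0,0.03],[0,0,0.003,0,0,0,0.03],[0,0,0,0,0,0,0.03],[0,0,0,0,0,0,0.03]],
  ],
)

```text
time_s: 5.3
tool_pos: [0.5478, 0.1263, 0.0176]
tool_rot: [180.0, 0.0, 94.1]
force: [-0.1, 1.0, -0.4]
grip_width: 0.0301
grasp_force: 0.0
```

```bash
python3 - <<'E'
from h import *
look()
o=get_obs();p=o["tool_pos"];c=read_camera("scene")
ty=np.r_[RM[:,1],0]
print([proj(c,p+ty*d)[0].round(0) for d in(-.03,0,.03)])
s=c["frame"][130:250,190:310,::-1]
a=cv2.resize(s,(580,580),interpolation=cv2.INTER_LANCZOS4)
a=np.clip(a.astype(float)**.6*255**.4*1.0,0,255).astype(np.uint8)
cv2.imwrite("pics/c5.png",a)
E
```

```text
tcp m [-142.8   -1.1] 0.0176 [1.7996e+02 1.0000e-02 9.4070e+01] t 5.3 [-0.1  1.  -0.4] w 0.030060342633238174
top 342 [-86.9  -5.6]
scene 460 [-90.4  -2.9]
scene 484 [-227.7   61.3]
scene 582 [-227.3  -28.8]
[array([252., 240.]), array([245., 232.]), array([239., 224.])]
```

View pics/c5.png

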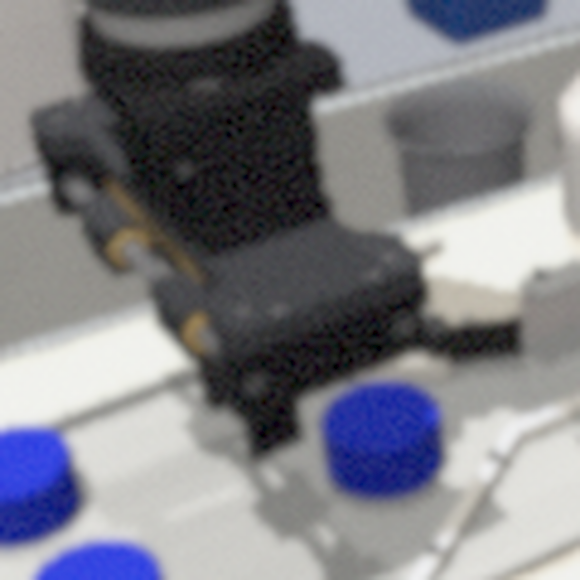

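The cap didn't move, and the picture shows the real fingertip about 15 px (roughly 35 mm) above where the reported TCP projects. Its shadow is also detached from it. So the tips passed over the cap. I'll feel downward for the deck in small steps to find the true offset.

Request:
play_rows(
  steps=[
    [[0,0,0.003,0,0,0,0.03],[0,0,0.003,0,0,0,0.03],[0,0,0.002,0,0,0,0.03],[0,0,0.002,0,0,0,0.03],[0,0,0,0,0,0,0.03]],
  ],
)

```text
time_s: 5.95
tool_pos: [0.547, 0.1267, 0.0067]
tool_rot: [-180.0, 0.0, 94.1]
force: [-0.8, -0.9, -0.2]
grip_width: 0.0301
grasp_force: 0.0
```

Request:
play_rows(
  steps=[
    [[0,0,0.003,0,0,0,0.03],[0,0,0.003,0,0,0,0.03],[0,0,0.002,0,0,0,0.03],[0,0,0.002,0,0,0,0.03],[0,0,0,0,0,0,0.03]],
  ],
)

```text
time_s: 6.45
tool_pos: [0.5471, 0.1266, -0.0032]
tool_rot: [-180.0, 0.0, 94.1]
force: [0.1, 0.2, -0.2]
grip_width: 0.0302
grasp_force: 0.0
```

```bash
python3 - <<'E'
from h import *
look()
o=get_obs();p=o["tool_pos"];c=read_camera("scene")
s=c["frame"][150:260,190:310,::-1]
a=cv2.resize(s,(600,550),interpolation=cv2.INTER_LANCZOS4)
a=np.clip(a.astype(float)**.6*255**.4*1.0,0,255).astype(np.uint8)
ty=np.r_[RM[:,1],0]
for z in (0,.02,.04): print(z,[((proj(c,p+ty*d+[0,0,z])[0]-[190,150])*5).round(0) for d in(-.03,-.015,0,.03)])
cv2.imwrite("pics/c6.png",a)
E
```

```text
tcp m [-143.1   -1.9] -0.0032 [-1.7997e+02  1.0000e-02  9.4130e+01] t 6.45 [ 0.1  0.2 -0.2] w 0.03018180768982436
top 344 [-87.1  -5.6]
scene 344 [-92.4 -11.1]
scene 485 [-227.7   61.4]
scene 585 [-227.5  -29. ]
0 [array([318., 490.]), array([300., 470.]), array([284., 450.]), array([251., 411.])]
0.02 [array([312., 452.]), array([294., 431.]), array([277., 411.]), array([244., 373.])]
0.04 [array([305., 412.]), array([288., 392.]), array([270., 372.]), array([237., 334.])]
```

View pics/c6.png

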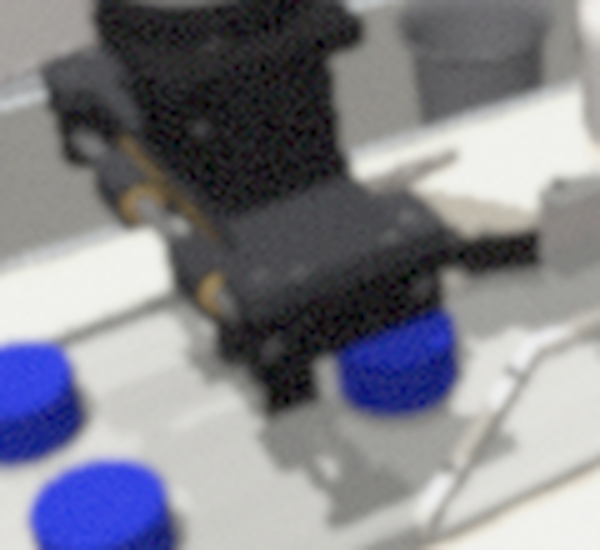

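The lower ~37 mm of the fingers is missing. The visible tip matches nominal TCP z +0.037 at the right xy, and there was no deck contact at −0.003. I'll work at nominal z ≈ −0.013, which puts the real tip about 14 mm above the deck.

Request:
play_rows(
  steps=[
    [[0,-0.001,0.003,0,0,0,0.03],[0,-0.001,0.003,0,0,0,0.03],[0,0,0.003,0,0,0,0.03],[-0.01,0,0,0,0,0,0.03],[-0.01,0,0,0,0,0,0.03],[-0.01,0,0,0,0,0,0.03],[-0.01,0,0,0,0,0,0.03],[0,0,0,0,0,0,0.03]],
  ],
)

```text
time_s: 7.4
tool_pos: [0.5486, 0.0838, -0.0119]
tool_rot: [-180.0, 0.1, 93.9]
force: [1.1, 0.4, -0.3]
grip_width: 0.0301
grasp_force: 0.0
```

```bash
python3 - <<'E'
from h import *
look()
E
```

```text
tcp m [-100.3   -3.4] -0.0119 [-1.800e+02  8.000e-02  9.393e+01] t 7.4 [ 1.1  0.4 -0.3] w 0.030075314858835942
top 191 [-58.4  -0.9]
top 153 [-236.2  -33.1]
scene 159 [-71.1 -19.2]
scene 483 [-227.7   61.4]
scene 584 [-227.5  -29. ]
```

Request:
play_rows(
  steps=[
    [[-0.01,0,0,0,0,0,0.03],[-0.01,0,0,0,0,0,0.03],[-0.01,0,0,0,0,0,0.03],[-0.01,0,0,0,0,0,0.03],[0,0,0,0,0,0,0.03],[0.014,0,0,0,0,0,0.03],[0,0,0,0,0,0,0.006],[0,0,0,0,0,0,0.006],[0,0,0,0,0,0,0.006]],
  ],
)

```text
time_s: 8.4
tool_pos: [0.5494, 0.0604, -0.0123]
tool_rot: [-179.9, 0.0, 94.1]
force: [0.1, -0.6, -0.5]
grip_width: 0.0138
grasp_force: 0.0
```

```bash
python3 - <<'E'
from h import *
look()
c=read_camera("scene");s=c["frame"][150:260,220:380,::-1]
a=cv2.resize(s,(800,550),interpolation=cv2.INTER_LANCZOS4)
cv2.imwrite("pics/c7.png",np.clip(a.astype(float)**.6*255**.4,0,255).astype(np.uint8))
E
```

```text
tcp m [-77.   -4.4] -0.0123 [-1.7993e+02  3.0000e-02  9.4150e+01] t 8.4 [ 0.1 -0.6 -0.5] w 0.013750269072649172
top 240 [-231.    55.7]
top 220 [-25.4   4.5]
top 361 [-224.1  -31.6]
scene 96 [-43.4 -15.1]
scene 483 [-227.6   61.3]
scene 584 [-227.5  -28.8]
```

View pics/c7.png

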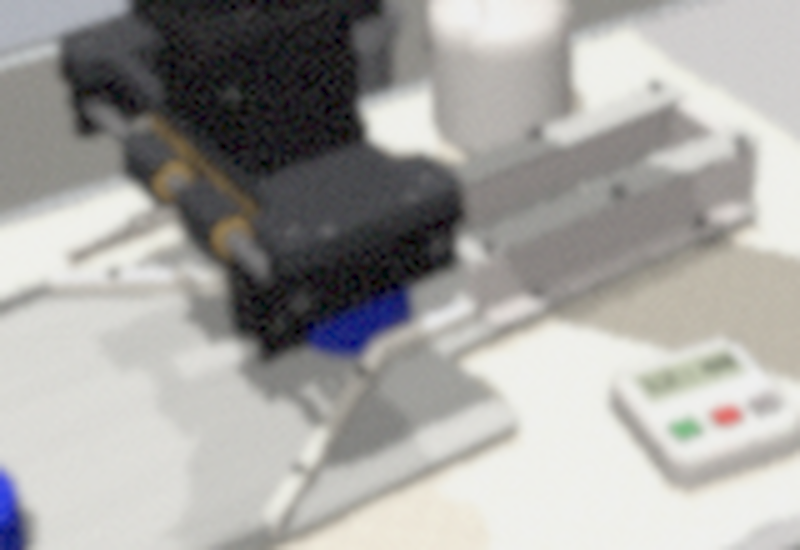

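Request:
play_rows(
  steps=[
    [[0,0.001,0,0,0,0,0.006],[-0.01,0,0,0,0,0,0.006],[-0.01,0,0,0,0,0,0.006],[-0.01,0,0,0,0,0,0.006],[-0.01,0,0,0,0,0,0.006],[-0.01,0,0,0,0,0,0.006],[-0.01,0,0,0,0,0,0.006],[-0.005,0,0,0,0,0,0.006],[-0.005,0,0,0,0,0,0.006],[0,0,0,0,0,0,0.006]],
  ],
)

```text
time_s: 9.55
tool_pos: [0.556, -0.01, -0.012]
tool_rot: [-180.0, 0.0, 94.1]
force: [-0.3, -0.5, -1.1]
grip_width: 0.0061
grasp_force: 0.0
```

```bash
python3 - <<'E'
from h import *
look()
E
```

```text
tcp m [-6.3 -2.9] -0.012 [-1.7998e+02  3.0000e-02  9.4070e+01] t 9.55 [-0.3 -0.5 -1.1] w 0.006148250520573296
top 337 [-225.    58.2]
top 350 [-224.6  -31.2]
scene 485 [-227.7   61.4]
scene 583 [-227.5  -28.9]
```

Request:
play_rows(
  steps=[
    [[0.02,0,0,0,0,0,0.006],[0.03,0,0,0,0,0,0.006],[0.03,0,-0.03,0,0,0,0.03],[0.035,0,-0.035,0,0,0,0.03],[0.035,-0.007,0,0,0,0,0.03],[0.035,-0.007,0,0,0,0,0.03],[0.035,-0.007,0,0,0,0,0.03],[0.036,-0.007,0,0,0,0,0.03],[0,0,0,0,0,0,0.03],[0,0,0,0,0,0,0.03]],
  ],
)

```text
time_s: 10.65
tool_pos: [0.5089, 0.2457, 0.0531]
tool_rot: [-180.0, 0.0, 94.3]
force: [0.1, -1.2, -0.5]
grip_width: 0.0296
grasp_force: 0.0
```

```bash
python3 - <<'E'
from h import *
look()
cs=[]
for n,x in(("top",(215,145)),("scene",(240,145))):
    c=read_camera(n);s=c["frame"][x[1]:x[1]+110,x[0]:x[0]+150,::-1]
    cs.append(cv2.resize(s,(400,293),interpolation=cv2.INTER_LANCZOS4))
cv2.imwrite("pics/c8.png",np.clip(np.hstack(cs).astype(float)**.7*255**.3,0,255).astype(np.uint8))
E
```

```text
tcp m [-264.7  -31.3] 0.0531 [-1.7999e+02  1.0000e-02  9.4330e+01] t 10.65 [ 0.1 -1.2 -0.5] w 0.029647024237423644
top 336 [-224.8   58.3]
top 252 [34.2  6. ]
top 346 [-224.6  -31.5]
scene 177 [31.6 20.7]
scene 165 [-221.9   44.5]
scene 596 [-227.5  -29. ]
```

View pics/c8.png

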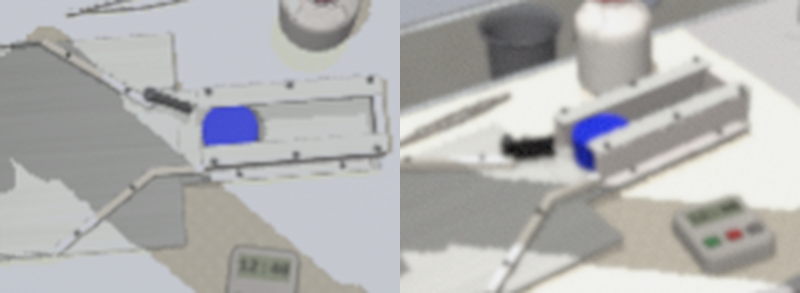

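Request:
play_rows(
  steps=[
    [[0,0.001,0.022,0,0,0,0.03],[0,0,0.022,0,0,0,0.03],[0,0,0.0205,0,0,0,0.03],[0,0,0,0,0,0,0.03],[-0.01,0,0,0,0,0,0.03],[-0.012,0.002,0,0,0,0,0.03],[-0.013,0.002,0,0,0,0,0.03],[-0.013,0.002,0,0,0,0,0.03],[-0.013,0.002,0,0,0,0,0.03],[-0.013,0.002,0,0,0,0,0.03],[-0.013,0.002,0,0,0,0,0.03],[-0.013,0.002,0,0,0,0,0.03]],
  ],
)

```text
time_s: 12.05
tool_pos: [0.5322, 0.1445, -0.0114]
tool_rot: [180.0, 0.0, 94.1]
force: [0.4, -0.1, -0.7]
grip_width: 0.0303
grasp_force: 0.2
```

```bash
python3 - <<'E'
from h import *
look()
E
```

```text
tcp m [-162.   -15.4] -0.0114 [1.800e+02 1.000e-02 9.412e+01] t 12.05 [ 0.4 -0.1 -0.7] w 0.030338781247357914
top 246 [34.4  6.2]
top 248 [-124.3  -13.9]
scene 180 [31.2 19.5]
scene 480 [-227.7   61.3]
scene 171 [-130.6  -31.4]
```

Request:
play_rows(
  steps=[
    [[-0.012,0.002,0,0,0,0,0.03],[-0.012,0.002,0,0,0,0,0.03],[-0.012,0.002,0,0,0,0,0.03],[-0.012,0.002,0,0,0,0,0.03],[-0.012,0.002,0,0,0,0,0.03],[-0.012,0.001,0,0,0,0,0.03],[-0.012,0,0,0,0,0,0.03],[-0.01,0,0,0,0,0,0.03],[0,0,0,0,0,0,0.03],[0.014,0,0,0,0,0,0.03],[0,0,0,0,0,0,0.006],[0,0,0,0,0,0,0.006]],
  ],
)

```text
time_s: 13.35
tool_pos: [0.5477, 0.0669, -0.0118]
tool_rot: [-179.9, 0.0, 94.2]
force: [0.6, 0.2, -1.2]
grip_width: 0.0211
grasp_force: 0.0
```

```bash
python3 - <<'E'
from h import *
look()
E
```

```text
tcp m [-83.5  -5.5] -0.0118 [-1.7991e+02  2.0000e-02  9.4210e+01] t 13.35 [ 0.6  0.2 -1.2] w 0.021098087017388002
top 142 [-236.4   53.7]
top 238 [33.5  5.9]
top 238 [-33.2   4. ]
scene 87 [44.7 26.7]
scene 102 [-49.9 -16.2]
scene 484 [-227.7   61.4]
```

Request:
play_rows(
  steps=[
    [[0,0.001,0,0,0,0,0.006],[0,0.001,0,0,0,0,0.006],[-0.01,0,0,0,0,0,0.006],[-0.01,0,0,0,0,0,0.006],[-0.01,0,0,0,0,0,0.006],[-0.01,0,0,0,0,0,0.006],[-0.01,0,0,0,0,0,0.006],[-0.01,0,0,0,0,0,0.006],[-0.007,0,0,0,0,0,0.006],[-0.005,0,0,0,0,0,0.006],[-0.005,0,0,0,0,0,0.006],[0,0,0,0,0,0,0.006]],
  ],
)

```text
time_s: 14.65
tool_pos: [0.5561, -0.0105, -0.0115]
tool_rot: [-180.0, 0.0, 94.1]
force: [0.8, -0.4, 0.4]
grip_width: 0.0059
grasp_force: 0.0
```

Request:
play_rows(
  steps=[
    [[0.02,0,0,0,0,0,0.006],[0.03,0,0,0,0,0,0.006],[0.03,0,-0.03,0,0,0,0.03],[0.035,0.01,-0.035,0,0,0,0.03],[0.035,0.015,0,0,0,0,0.03],[0.035,0.015,0,0,0,0,0.03],[0.035,0.015,0,0,0,0,0.03],[0.037,0.008,0,0,0,0,0.03],[0,0,0,0,0,0,0.03],[0,0,0,0,0,0,0.03]],
  ],
)

```text
time_s: 15.65
tool_pos: [0.5995, 0.2521, 0.0528]
tool_rot: [-179.9, -0.0, 94.3]
force: [-0.4, -0.7, 0.0]
grip_width: 0.03
grasp_force: 0.0
```

```bash
python3 - <<'E'
from h import *
look()
cs=[]
for n,x in(("top",(215,145)),("scene",(240,145))):
    c=read_camera(n);s=c["frame"][x[1]:x[1]+110,x[0]:x[0]+150,::-1]
    cs.append(cv2.resize(s,(400,293),interpolation=cv2.INTER_LANCZOS4))
cv2.imwrite("pics/c9.png",np.clip(np.hstack(cs).astype(float)**.7*255**.3,0,255).astype(np.uint8))
E
```

```text
tcp m [-264.5   59.5] 0.0528 [-179.94   -0.     94.31] t 15.65 [-0.4 -0.7  0. ] w 0.030048564766554264
top 339 [-224.8   58.3]
top 501 [60.7  6.2]
scene 300 [55.4 23. ]
scene 494 [-227.9   60.7]
```

```bash
python3 - <<'E'
import cv2,numpy as np
for n,b in(("top0",(265,170,24,24)),):
    a=cv2.imread("pics/top0.png",0)[174:190,266:290]; print([v.mean().round(1) for v in np.nonzero(a<70)],(a<70).sum())
from h import *
c=read_camera("top");a=cv2.cvtColor(c["frame"],cv2.COLOR_RGB2GRAY)[174:190,266:290]; print([v.mean().round(1) for v in np.nonzero(a<70)],(a<70).sum())
E
```

```text
[np.float64(8.6), np.float64(11.4)] 64
[np.float64(8.6), np.float64(11.1)] 70
```

Request:
play_rows(
  steps=[
    [[0,0.001,0.022,0,0,0,0.03],[0,0,0.022,0,0,0,0.03],[0,0,0.0205,0,0,0,0.03],[0,0,0,0,0,0,0.03],[-0.01,0,0,0,0,0,0.03],[-0.012,-0.004,0,0,0,0,0.03],[-0.013,-0.0045,0,0,0,0,0.03],[-0.013,-0.0045,0,0,0,0,0.03],[-0.013,-0.0045,0,0,0,0,0.03],[-0.013,-0.0045,0,0,0,0,0.03],[-0.013,-0.0045,0,0,0,0,0.03],[-0.013,-0.0045,0,0,0,0,0.03]],
  ],
)

```text
time_s: 17.1
tool_pos: [0.5774, 0.1474, -0.0112]
tool_rot: [180.0, 0.0, 94.1]
force: [0.4, 0.2, 0.2]
grip_width: 0.0299
grasp_force: 0.1
```

```bash
python3 - <<'E'
from h import *
look()
E
```

```text
tcp m [-161.6   29.9] -0.0112 [1.800e+02 1.000e-02 9.412e+01] t 17.1 [0.4 0.2 0.2] w 0.029885372167241967
top 230 [-122.9   32.9]
top 249 [85.9  6.5]
top 233 [34.5  5.7]
scene 292 [56.1 22.9]
scene 199 [-128.4   16.6]
```

Request:
play_rows(
  steps=[
    [[-0.012,-0.0045,0,0,0,0,0.03],[-0.012,-0.0045,0,0,0,0,0.03],[-0.012,-0.0045,0,0,0,0,0.03],[-0.012,-0.0045,0,0,0,0,0.03],[-0.012,-0.0045,0,0,0,0,0.03],[-0.012,-0.0045,0,0,0,0,0.03],[-0.012,-0.004,0,0,0,0,0.03],[-0.013,0,0,0,0,0,0.03],[0,0,0,0,0,0,0.03],[0.014,0,0,0,0,0,0.03],[0,0,0,0,0,0,0.006],[0,0,0,0,0,0,0.006]],
  ],
)

```text
time_s: 18.4
tool_pos: [0.5517, 0.065, -0.0116]
tool_rot: [-179.9, -0.0, 94.3]
force: [0.1, 0.0, -0.2]
grip_width: 0.0208
grasp_force: 0.0
```

```bash
python3 - <<'E'
from h import *
look()
E
```

```text
tcp m [-81.4  -1.7] -0.0116 [-1.7991e+02 -1.0000e-02  9.4280e+01] t 18.4 [ 0.1  0.  -0.2] w 0.02080071186989141
top 243 [34.4  5.7]
top 239 [85.2  6.4]
top 229 [-25.7   4.4]
scene 202 [70.5 27.3]
scene 133 [-42.3 -12.2]
```

Request:
play_rows(
  steps=[
    [[0,-0.0015,0,0,0,0,0.006],[0,0,0,0,0,0,0.006],[-0.01,0,0,0,0,0,0.006],[-0.01,0,0,0,0,0,0.006],[-0.01,0,0,0,0,0,0.006],[-0.01,0,0,0,0,0,0.006],[-0.01,0,0,0,0,0,0.006],[-0.01,0,0,0,0,0,0.006],[-0.005,0,0,0,0,0,0.006],[-0.005,0,0,0,0,0,0.006],[-0.005,0,0,0,0,0,0.006],[0,0,0,0,0,0,0.006]],
  ],
)

```text
time_s: 19.7
tool_pos: [0.5568, -0.0101, -0.0111]
tool_rot: [180.0, -0.1, 94.2]
force: [0.4, 2.8, 0.4]
grip_width: 0.0059
grasp_force: 1.4
```

Request:
play_rows(
  steps=[
    [[0.02,0,0,0,0,0,0.006],[0.03,0,0,0,0,0,0.006],[0.03,0,-0.03,0,0,0,0.006],[0.035,0,-0.04,0,0,0,0.006],[0.035,0,-0.04,0,0,0,0.006],[0.035,0,0,0,0,0,0.006],[0,0,0,0,0,0,0.006],[0,0,0,0,0,0,0.006],[0,0,0,0,0,0,0.006]],
  ],
)

```text
time_s: 20.6
tool_pos: [0.5435, 0.1673, 0.0932]
tool_rot: [-179.9, 0.1, 94.0]
force: [1.0, -0.4, -0.2]
grip_width: 0.0063
grasp_force: 0.0
```

```bash
python3 - <<'E'
from h import *
look()
c=read_camera("top");a=cv2.cvtColor(c["frame"],cv2.COLOR_RGB2GRAY)[174:190,266:290]; print([v.mean().round(1) for v in np.nonzero(a<70)],(a<70).sum())
cs=[]
for n,x in(("top",(215,145)),("scene",(240,145))):
    c=read_camera(n);s=c["frame"][x[1]:x[1]+110,x[0]:x[0]+150,::-1]
    cs.append(cv2.resize(s,(400,293),interpolation=cv2.INTER_LANCZOS4))
cv2.imwrite("pics/c10.png",np.clip(np.hstack(cs).astype(float)**.7*255**.3,0,255).astype(np.uint8))
E
```

```text
tcp m [-183.9   -2.5] 0.0932 [-1.7992e+02  9.0000e-02  9.4050e+01] t 20.6 [ 1.  -0.4 -0.2] w 0.006344067415208694
top 760 [84.8  6.1]
scene 414 [75.8 24. ]
[np.float64(8.7), np.float64(11.1)] 71
```

View pics/c10.png

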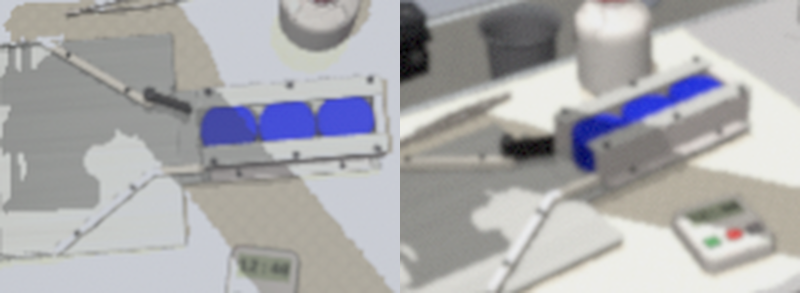

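The last picture shows all three caps flat in a row in the slot, the gate shut behind them, and the arm clear.

```bash
python3 -c "
from cell import *
print(sign_off())"
```

```text
the job is handed in; nothing more can be done
None
```

All three caps are in the slot with the gate shut behind them, and the job is handed in at about 21 s; the real fingertips ended about 37 mm short of the reported TCP, so my first pass went over the cap and I worked at a lower commanded height from then on.

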